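Put the glass prism on the cleaning pad and spray it

ROBOT

A 6-joint arm with a two-finger parallel gripper is mounted at the origin on the work surface. World frame = base frame: x ahead of the robot, y to its left, z up, the work surface at z = 0. Lengths are in m, angles in rad, forces in N, time in s.
With the tool pointing down it reaches from about 0.375 to 0.975 m from the base axis. Payload 3.8 kg.
Tool frame: the origin (TCP) lies midway between the tips of the shut fingers; the grasp point (between the pads) lies arm.tcp_to_grasp behind it (arm.tcp_to_grasp is the distance from the TCP to the grasp point, in m); z points along the fingers, y is the direction in which the jaws open and shut (so a half turn about z gives the same grasp; the last joint's range is limited). The gripper opens to 88 mm and grips with 3 to 60 N. Pads are 18 mm wide; open, the fingers measure 123 mm over their backs; the gripper's body (75 mm by 187 mm) begins 45 mm behind the grasp point.
Start: joints at [-1.342, 0.264, 1.604, -0, 1.274, -0.037], TCP at [0.177, -0.651, 0.239] pointing down, gripper open.
Joint ranges: [-2.63, 2.63], [-0.94, 2.18], [0.31, 2.57], [-1.31, 4.45], [0, 2.66], [-2.55, 2.55]. Speed limits (rad/s): [2.57, 2.57, 3.14, 3.14, 3.14, 3.14].

INTERFACE

Orientations are given as [roll, pitch, yaw] about the fixed x, y, z axes, in that order (R = Rz(yaw) Ry(pitch) Rx(roll)).
In Python, from plant import telemetry, viewer, hand_in, spotter, arm gives the robot as it stands. The module is installed in compiled form; this text tells all that it offers.
- The arm moves only by the tool servo_tool, never from a script. Its argument "targets" is a list of rows, each a list of 5 numbers: the finger opening in mm, from 0 to 88.1, then the shift along the tool's x, y, z in mm, then the turn about the tool's z in rad. A call has 1 to 20 rows; each row is the pose to reach, as a shift and turn from the pose commanded when the call began, along the tool's axes at that moment; what a row does not reach only later rows make up. A row lasts 1/12 s, in which the tool goes at most 41.7 mm and 7.16 degrees, less where a joint would pass 70% of its speed; a pose out of reach is approached as far as the arm can. A call with a gripper value outside its range is refused whole. The fingers move at their own pace and stop on an object; "newtons" is the grip in N (left out, the last holds). Time passes only in rows, so rows that repeat a pose let the fingers close. It gives the time, the measured TCP pose, the force and the opening at its end, in the units of the state.
- telemetry.read_state(): the state, without advancing time (a new reading comes with each control period).
- viewer.grab_frame(name): name is "side" or "top" or "wrist"; returns (picture, depth): 420x560x3 uint8, blue, green, red; 420x560 float32, m along the optical axis (not along the pixel's ray), 0 where there is no reading.
- viewer.calibration(name): a dict with "vfov" (degrees; the focal length in pixels is half the picture's height over the tangent of half this angle, whatever the lens; pixels are square), "cx", "cy" (the principal point, pixels), "T" (4x4, takes a point from camera to world coordinates). Camera axes: x right, y down, z forward; pixel columns grow to the right and rows downward; lengths in m; the calibration is good to about 2 mm. A picture is of the moment at which its call begins: read the wrist's pose just before it. calibration takes no time and is no camera call; for the wrist camera it gives the pose at the moment of the call.
- hand_in(): hands the job in, once; it reports no verdict.
Trained networks look in the newest picture that a camera, given by its name, has taken for a name from the list of things; names that differ only in an ending like _2 or _b are one class to them, and where a whole thing is asked for, a point or a joint stands for the part that bears it (a point fixed in the world has none). Each returns a list of dicts, best first, with "conf" (0 to 1); they miss things now and then, are a little off and sometimes report something else, mostly with a low value. They report only what shows in the picture. A call takes as long as a camera call. They do not tell look-alikes from the thing itself.
- spotter.search_frame(camera, target): "bbox" ([centre column, centre row, width, height] in pixels, round what is visible of it).
The state is a dict: "time_s": time; "qpos": joint angles; "joint_vel": joint speeds; "effort": joint torques, N m; "position": TCP position; "tcp_rot": TCP orientation; "ft_force": force on the tool from outside, world axes, zero at the start; "wrist_torque": the same for the moment, N m; "finger_gap": finger opening in m.
Only numpy, scipy, OpenCV 4.12 (cv2) and the standard library are available. Lean on these libraries where they do the work, as an engineer would, in place of code of your own. Each camera call takes 0.05 s, during which the arm holds its last target.

TASK

Clean the glass prism: take it from the tray and set it down gently (no dropping) in the middle of the round pad of the cleaning stand, lying on a long face with its length across the line of the spray. Then press the spray bottle's white cap all the way down and then let it spring back up. Leave the prism on the pad and everything else where it is.

Things in the scene. Friction and masses are not known exactly. Their poses are not given: they have to be found in the camera images.
- prism_center (a point): Centre of gravity of the clear bluish glass prism: a solid equilateral triangular bar, 120 g or so, 56 mm long, sides 45 mm, lying loose on one long face with its ridge up, 39 mm high. The point is half-way along it and 13 mm above the face it lies on. Own x axis: along its length (its two 56 mm apart ends are flat, upright, parallel: pinch it there, fingers either end; the long faces slope and slip). Own z up. Starts on the tray, whose floor is 8 mm above the table; yaw any.
- pad_center (a point): Centre of the upper face of the round dark teal pad (diameter 100 mm, flat, no rim, 6 mm thick) on the fixed oak board (130 x 250 x 16 mm) of the cleaning stand; this face is 22 mm above the table. Own y axis: from the pad towards the bottle, whose axis is 130 mm away; the spray comes along this line, towards -y. Own x axis: across the spray, the way the prism's length must lie (either end first). Own z up. The stand's place and yaw differ from run to run.
- cap_top (a point): Centre of the flat top (blue dot) of the white sprung spray cap, 34 mm across, on the amber bottle clamped in the stand (bottle 60 mm across, steel collar 74 mm). 170 mm above the table when up. A short spout on the cap points to the pad. The cap moves straight down.
- cap (a joint): Travel of the spray cap in m: 0 up, 0.008 fully down (stop). Its spring starts to give at 2 N and takes 6 N at the stop; it springs back by itself.
- prism: The same glass prism; this origin is the centre of the long face it lies on at the start. Axes as for its centre.
- bowls: Three nested clay bowls as one stack, 100 mm across, 56 mm high, at the far right of the tray; leave. Origin: centre of the underside.
- box: Ceramic white box with blue lid, 72 x 72 x 66 mm, at the far left of the tray; leave. Origin: centre of the underside.
- opener: Flat stainless steel bottle opener, 130 x 30 x 5 mm, along y at the near edge of the tray; leave. Origin: on its underside near the middle.
- coasters: Stack of round coasters, 96 mm across, 21 mm high, on the table to the left; leave. Origin: centre of the underside.
- remote: Black remote control, 160 x 45 x 18 mm, on the table to the left; leave. Origin: centre of the underside.
- mug: Blue mug, 76 mm across, 85 mm high, on the table, far left; leave. Origin: centre of the underside.
- tray: Red-brown lacquered tray, fixed, 380 x 280 mm, floor 8 mm and rim 16 mm above the table. Origin: centre of the underside.
Things that resemble listed ones, but are neither listed nor needed, are in the scene too. What is shaped like the prism but brown or turquoise is not meant.

How it is judged:
On the way, in this order (a step that is already met when the one before it is completed fails the run):
1. the prism lies released and at rest on the pad, lengthways across the spray, the cap not pressed (horizontal distance between prism_center and pad_center below 0.025 m and z of prism_center in the frame of pad_center between 0.008 and 0.018 m and angle between the x axis of prism_center and the x axis of pad_center, either way round below 0.4 rad and contact force between the fingers and prism below 0.1 N and linear speed of prism below 0.03 m/s and value of joint cap below 0.002 m), for 0.2 s.
2. the cap is pressed down (at least 6.5 of its 8 mm) while the prism lies there (horizontal distance between prism_center and pad_center below 0.025 m and z of prism_center in the frame of pad_center between 0.008 and 0.018 m and angle between the x axis of prism_center and the x axis of pad_center, either way round below 0.4 rad and value of joint cap above 0.0065 m), for 0.05 s.
At the end, for the whole second after the job is handed in: The prism lies released and at rest on a long face on the pad, its centre within 25 mm of the pad's centre and its length within about 23 degrees (0.4 rad) of square to the spray line; the cap is back up (within 1.5 mm) (horizontal distance between prism_center and pad_center below 0.025 m and z of prism_center in the frame of pad_center between 0.008 and 0.018 m and angle between the x axis of prism_center and the x axis of pad_center, either way round below 0.4 rad and contact force between the fingers and prism below 0.1 N and linear speed of prism below 0.03 m/s and value of joint cap below 0.0015 m); the robot touches nothing.
It fails at once if the bowls, box, opener, coasters, remote control or mug are pushed more than 30 mm from their place (distance of any of bowls, box, opener, coasters, remote, mug from where it was at the start of the episode above 0.03 m).
It fails at once if the prism is dropped or thrown (moves faster than 0.7 m/s, a fall of 25 mm, while not held) (contact force between the fingers and prism below 0.05 N and linear speed of prism above 0.7 m/s).
It also fails if it takes over 50 s, if anything falls off the work surface, if the arm or the gripper's body presses on something with over 40 N, if the wrist force passes 120 N, or if a joint passes its speed limit or range.

## Working session

There is one attempt and no reset: what is moved stays moved. The work goes in short steps, Python scripts to look and compute and a tool call to move; the robot and the scene stay as the last step left them, time stands still between calls to the robot, and variables do not carry over. Pictures are saved under pics/ and viewed, and the job is handed in when it is done.

Besides the shell and the picture viewer there is one more tool, called as name(argument=value, ...), one argument or row to a line, values as JSON. servo_tool: Moves the arm, as the interface text tells. Its arguments: {"type":"object","properties":{"targets":{"type":"array"},"newtons":{"type":"number"}},"required":["targets"]}

```bash
mkdir -p pics; cat > h.py <<'E'
import numpy as np, cv2
from plant import telemetry, viewer, hand_in, spotter, arm
def grab(n,save=None):
    c=viewer.calibration(n); im,d=viewer.grab_frame(n)
    if save: cv2.imwrite('pics/'+save,im)
    np.savez('last_%s.npz'%n,im=im,d=d,T=c['T'],v=c['vfov'],cx=c['cx'],cy=c['cy'])
    return im,d,c
def load(n):
    z=np.load('last_%s.npz'%n); return z['im'],z['d'],dict(T=z['T'],vfov=float(z['v']),cx=float(z['cx']),cy=float(z['cy']))
def f(c): return 210/np.tan(np.radians(c['vfov'])/2)
def ray(c,u,v): return np.array([(u-c['cx'])/f(c),(v-c['cy'])/f(c),1.])
def atz(c,u,v,z):
    T=np.array(c['T']); r=T[:3,:3]@ray(c,u,v); o=T[:3,3]; return o+r*(z-o[2])/r[2]
def cloud(d,c):
    v,u=np.mgrid[0:420,0:560]; T=np.array(c['T'])
    P=np.stack([(u-c['cx'])/f(c)*d,(v-c['cy'])/f(c)*d,d],-1)
    P=P@T[:3,:3].T+T[:3,3]; P[d<=0]=np.nan; return P
def proj(c,p):
    T=np.array(c['T']); q=T[:3,:3].T@(np.array(p)-T[:3,3]); return q[0]/q[2]*f(c)+c['cx'],q[1]/q[2]*f(c)+c['cy']
E
python3 - <<'E'
from h import *
print(telemetry.read_state(), arm.tcp_to_grasp)
for n in ['top','side','wrist']:
    im,d,c=grab(n,n+'0.png'); print(n,c)
    for t in ['prism','cap_top','tray']:
        pass
print([ (r['bbox'],r['conf']) for r in spotter.search_frame('top','prism')])
print([ (r['bbox'],r['conf']) for r in spotter.search_frame('top','cap')])
E
```

```text
{'time_s': 0.0, 'qpos': array([-1.34193650e+00,  2.64742706e-01,  1.60533072e+00, -2.18608903e-06,
        1.27371106e+00, -3.69171589e-02]), 'joint_vel': array([-0.00201614,  0.00016055,  0.00098961,  0.00112732, -0.00127148,
       -0.00025209]), 'effort': array([ 1.08231805e-03, -5.02103341e+01, -3.56877244e+01,  7.28922151e-02,
        2.91321968e-02, -1.61265307e-04]), 'position': array([ 0.17712321, -0.65062531,  0.23741842]), 'tcp_rot': array([-3.13940224e+00, -7.88102504e-05,  2.65777539e-01]), 'ft_force': array([ 0.12433711,  0.20206499, -0.59177243]), 'wrist_torque': array([-0.02954239,  0.00603545, -0.04489143]), 'finger_gap': 0.08804162415651343} 0.0187
top {'vfov': 47.63219732999591, 'cx': 276.28153782861114, 'cy': 212.93296789714884, 'T': array([[-0.02019678, -0.99787939,  0.06187736,  0.39123975],
       [-0.99969853,  0.02102039,  0.0126883 ,  0.01102702],
       [-0.01396208, -0.06160244, -0.99800311,  1.50846499],
       [ 0.        ,  0.        ,  0.        ,  1.        ]])}
side {'vfov': 52.998241617604094, 'cx': 285.12107051803673, 'cy': 217.76490823335337, 'T': array([[ 0.98583805, -0.06378969,  0.15509421,  0.32193422],
       [-0.16618579, -0.49561195,  0.85249697, -0.96132718],
       [ 0.02248603, -0.8661984 , -0.49919406,  0.68811809],
       [ 0.        ,  0.        ,  0.        ,  1.        ]])}
wrist {'vfov': 70.0800425576209, 'cx': 282.97166460266703, 'cy': 208.38756655088022, 'T': array([[ 0.26187501, -0.92738103, -0.2671814 ,  0.24555015],
       [-0.96509945, -0.25225009, -0.07037719, -0.63253038],
       [-0.00213007,  0.27628665, -0.96107292,  0.38276675],
       [ 0.        ,  0.        ,  0.        ,  1.        ]])}
[([436.8, 196.6, 14.7, 16.7], 0.77), ([379.9, 277.4, 15.4, 18.7], 0.65), ([352.1, 190.8, 16.4, 19.7], 0.54)]
[([214.8, 178.8, 18.7, 11.3], 0.41)]
```

View pics/top0.png

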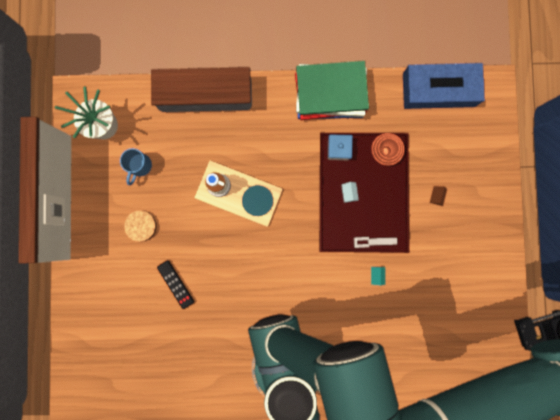

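View pics/side0.png

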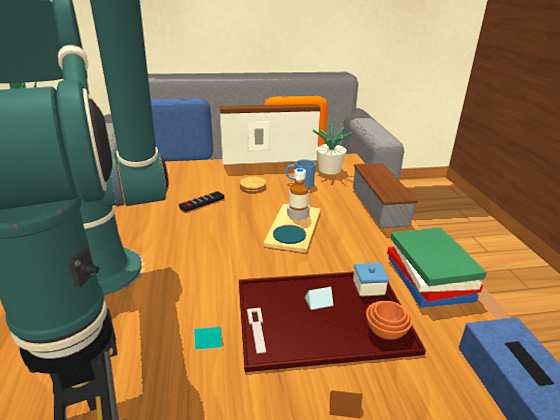

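```bash
python3 - <<'E'
from h import *
im,d,c=load('top')
cv2.imwrite('pics/topc.png',cv2.resize(im[150:330,150:350+130],None,fx=2.4,fy=2.4,interpolation=cv2.INTER_CUBIC))
E
```

```text
(no output)
```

View pics/topc.png

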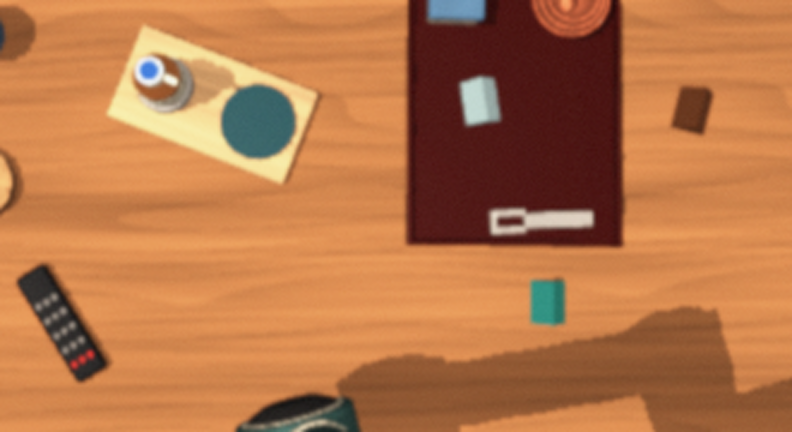

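The image shows three candidates. The pale bluish prism on the tray is at top (350,191), the brown one on the table at (438,196) and the turquoise one on the table at (378,276). I choose (350,191): clear bluish and on the tray. The pad is at (257,200) and the cap's blue dot at (212,180).

```bash
python3 - <<'E'
from h import *
im,d,c=load('top')
P=cloud(d,c)
hsv=cv2.cvtColor(im,cv2.COLOR_BGR2HSV)
cv2.imwrite('pics/prc.png',cv2.resize(im[165:215,325:375],None,fx=10,fy=10,interpolation=cv2.INTER_NEAREST))
# prism mask
m=np.zeros((420,560),np.uint8); sub=im[170:212,330:372]; m[170:212,330:372]=(sub.min(2)>90)
n,l,s,ce=cv2.connectedComponentsWithStats(m); k=1+np.argmax(s[1:,4]); print('prism',s[k],ce[k],d[l==k].mean())
r=cv2.minAreaRect(np.argwhere(l==k)[:,::-1].astype(np.float32)); print(r)
for q in cv2.boxPoints(r): print(q,atz(c,*q,0.008)[:2])
print('z range',np.nanpercentile(P[l==k][:,2],[5,50,95]),np.nanmedian(P[l==k],0))
# pad
m=((hsv[...,0]>85)&(hsv[...,0]<110)&(hsv[...,1]>100)&(hsv[...,2]<130)).astype(np.uint8); m[:, :235]=0;m[:,285:]=0;m[:180]=0;m[225:]=0
n,l,s,ce=cv2.connectedComponentsWithStats(m);k=1+np.argmax(s[1:,4]); print('pad',s[k],ce[k],atz(c,*ce[k],0.022),np.nanmedian(P[l==k],0))
pad=atz(c,*ce[k],0.022)
m=((hsv[...,0]>100)&(hsv[...,0]<130)&(hsv[...,1]>120)&(hsv[...,2]>120)).astype(np.uint8); m[:, :200]=0;m[:,230:]=0;m[:165]=0;m[195:]=0
n,l,s,ce=cv2.connectedComponentsWithStats(m);k=1+np.argmax(s[1:,4]); print('dot',s[k],ce[k],atz(c,*ce[k],0.17),np.nanmedian(P[l==k],0))
cap=atz(c,*ce[k],0.17); v=(cap-pad)[:2]; print(np.linalg.norm(v),np.degrees(np.arctan2(v[1],v[0])))
E
```

```text
prism [342 182  16  20 282] [349.43971631 191.56028369] 1.4806978
((349.5, 191.5), (19.0, 15.0), 90.0)
[342. 182.] [ 0.57800736 -0.17996043]
[357. 182.] [ 0.57696593 -0.2273405 ]
[357. 201.] [ 0.51664407 -0.22549236]
[342. 201.] [ 0.51765634 -0.17822822]
z range [0.00746286 0.02646646 0.04517   ] [ 0.54524928 -0.19834727  0.02646646]
pad [243 187  29  28 606] [257.04125413 200.2359736 ] [0.52457853 0.08947856 0.022     ] [0.52490201 0.08964453 0.02186288]
dot [209 176   6   6  30] [211.5        178.66666667] [0.57547203 0.20983228 0.17      ] [0.57475197 0.2094949  0.17142877]
0.1306719749643449 67.07814694959137
```

View pics/prc.png

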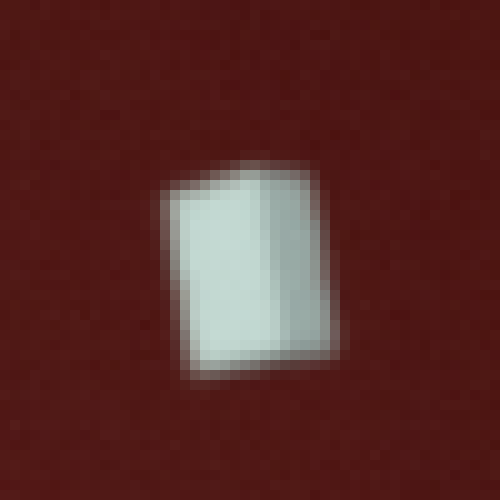

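View pics/wrist0.png

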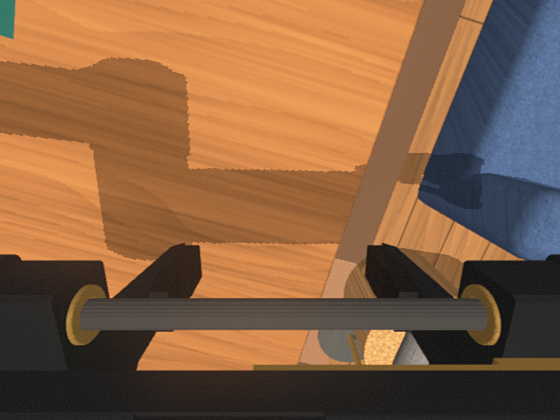

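The crop confirms the pale bluish prism, with its ridge running from (350,182) to (353,201). Its axis yaw is about +8°. I'll move above it with the jaws along that axis for a closer look.

servo_tool(
  targets=[
    [88,476,-338,0,-1.449],
    [88,476,-338,0,-1.449],
    [88,476,-338,0,-1.449],
    [88,476,-338,0,-1.449],
    [88,476,-338,0,-1.449],
    [88,476,-338,0,-1.449],
    [88,476,-338,0,-1.449],
    [88,476,-338,0,-1.449],
    [88,476,-338,0,-1.449],
    [88,476,-338,0,-1.449],
    [88,476,-338,0,-1.449],
    [88,476,-338,0,-1.449],
    [88,476,-338,0,-1.449],
    [88,476,-338,0,-1.449],
    [88,476,-338,0,-1.449],
    [88,476,-338,0,-1.449],
    [88,476,-338,0,-1.449],
    [88,476,-338,0,-1.449],
    [88,476,-338,0,-1.449],
    [88,476,-338,0,-1.449],
  ],
)

```text
time_s: 1.92
position: [0.547, -0.2014, 0.2387]
tcp_rot: [-3.141, 0.0, 1.713]
ft_force: [0.4, 0.3, 0.3]
finger_gap: 0.0879
```

```bash
python3 - <<'E'
from h import *
s=telemetry.read_state(); print(s['time_s'],s['position'],s['tcp_rot'],s['joint_vel'].round(3))
im,d,c=grab('wrist','wrist1.png'); grab('top','top1.png')
print(c['T'])
E
```

```text
1.9167 [ 0.5470098  -0.20143979  0.23873028] [-3.14146858e+00  1.22882607e-04  1.71256065e+00] [ 0.004  0.001 -0.003  0.001 -0.001  0.002]
[[ 9.90081171e-01  1.35228998e-01  3.81102618e-02  5.36866723e-01]
 [ 1.40494873e-01 -9.51633632e-01 -2.73229979e-01 -1.31357018e-01]
 [-6.81609346e-04  2.75874155e-01 -9.61193522e-01  3.83970801e-01]
 [ 0.00000000e+00  0.00000000e+00  0.00000000e+00  1.00000000e+00]]
```

View pics/wrist1.png

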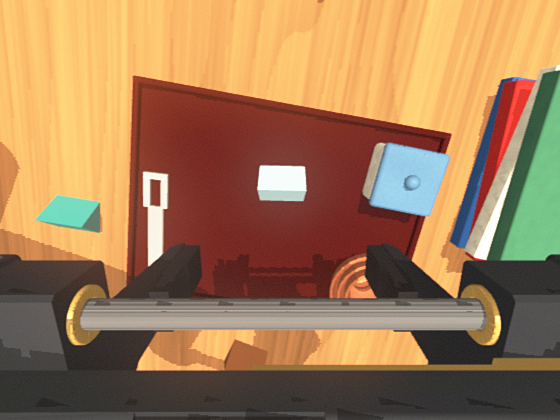

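The wrist view shows the prism at (282,183), nearly parallel to the jaw direction. The box is at (405,180), the bowls at (355,278) and the opener at (155,215). Next I measure it.

```bash
python3 - <<'E'
from h import *
im,d,c=load('wrist'); P=cloud(d,c)
g=im.min(2); m=np.zeros((420,560),np.uint8); m[155:212,245:320]=(g[155:212,245:320]>110)
n,l,s,ce=cv2.connectedComponentsWithStats(m);k=1+np.argmax(s[1:,4]); print(s[k],ce[k])
Q=P[l==k]; print(np.nanpercentile(Q[:,2],[2,50,98]))
hi=Q[Q[:,2]>0.036]; 
if len(hi)>5: print('ridge',hi.mean(0),len(hi),cv2.minAreaRect(hi[:,:2].astype(np.float32)*1000))
cn,_=cv2.findContours((l==k).astype(np.uint8),cv2.RETR_EXTERNAL,cv2.CHAIN_APPROX_NONE)
print(cv2.minAreaRect(cn[0]), cv2.approxPolyDP(cn[0],3,True)[:,0].tolist())
print('cloud rect',cv2.minAreaRect(Q[~np.isnan(Q[:,0])][:,:2].astype(np.float32)*1000))
cv2.imwrite('pics/prw.png',cv2.resize(im[150:215,240:325],None,fx=9,fy=9,interpolation=cv2.INTER_NEAREST))
# box, bowls extents
for nm,(a,b,e,f_) in dict(box=(130,220,355,455),bowls=(245,300,325,375)).items():
    R=P[a:b,e:f_].reshape(-1,3); R=R[(R[:,2]>0.03)&(R[:,2]<.11)]; print(nm,np.percentile(R,[1,99],axis=0).round(3))
im,d,c=load('top');P=cloud(d,c)
for nm,(a,b,e,f_) in dict(box=(130,165,325,358),bowls=(130,168,366,410)).items():
    R=P[a:b,e:f_].reshape(-1,3); R=R[(R[:,2]>0.03)&(R[:,2]<.12)]; print(nm,len(R) and np.percentile(R,[1,99],axis=0).round(3))
E
```

```text
[ 257  165   50   36 1690] [281.5295858  182.68698225]
[0.00698644 0.02738424 0.045575  ]
ridge [ 0.54487047 -0.20451118  0.04126711] 467 ((544.8057861328125, -205.31565856933594), (56.03093719482422, 13.156352043151855), 5.991727352142334)
((281.5, 182.5), (35.0, 49.0), 90.0) [[260, 165], [257, 190], [261, 200], [303, 200], [304, 166]]
cloud rect ((546.093017578125, -204.93402099609375), (61.20307540893555, 45.89027404785156), 8.220531463623047)
box [[ 0.646 -0.208  0.033]
 [ 0.716 -0.138  0.072]]
bowls [[ 0.623 -0.339  0.03 ]
 [ 0.685 -0.275  0.064]]
box [[ 0.649 -0.206  0.035]
 [ 0.721 -0.136  0.072]]
bowls [[ 0.693 -0.362  0.041]
 [ 0.723 -0.302  0.067]]
```

View pics/prw.png

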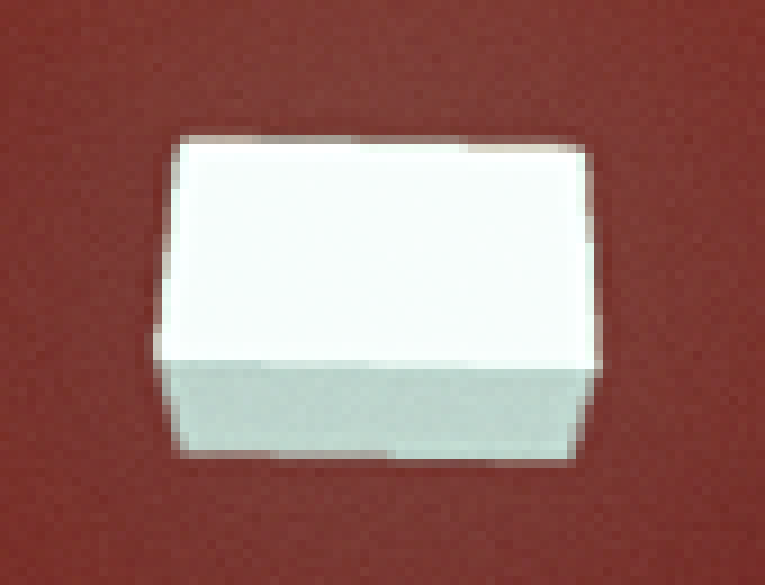

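servo_tool(
  newtons=20,
  targets=[
    [88,-4,-1.5,30,0.01],
    [88,-4,-1.5,65,0.01],
    [88,-4,-1.5,100,0.01],
    [88,-4,-1.5,135,0.01],
    [88,-4,-1.5,165,0.01],
    [88,-4,-1.5,190,0.01],
    [88,-4,-1.5,210,0.01],
    [88,-4,-1.5,223,0.01],
    [88,-4,-1.5,223,0.01],
    [88,-4,-1.5,223,0.01],
  ],
)

```text
time_s: 2.85
position: [0.5466, -0.2045, 0.0155]
tcp_rot: [-3.141, -0.001, 1.704]
ft_force: [-0.5, -0.4, 1.0]
finger_gap: 0.0881
```

```bash
python3 - <<'E'
from h import *
im,d,c=grab('wrist','wrist2.png'); grab('side','side2.png')
E
```

```text
(no output)
```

View pics/wrist2.png

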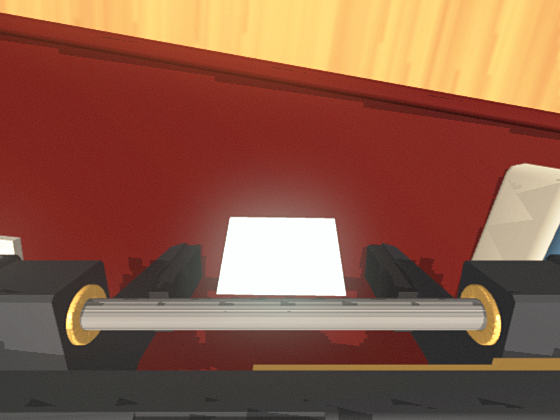

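View pics/side2.png

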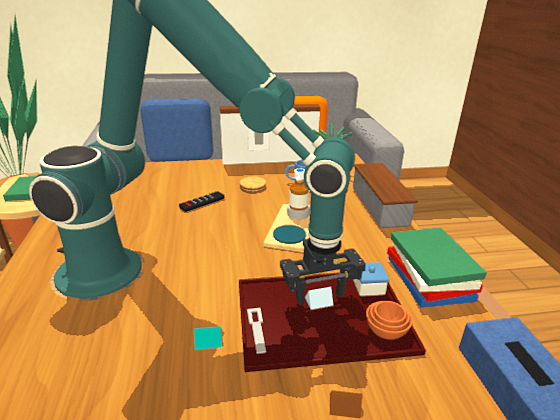

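The prism (218–345 px) sits centred between the fingers (200 and 367 px), so I close.

servo_tool(
  newtons=20,
  targets=[
    [50,0,0,0,0],
    [50,0,0,0,0],
    [50,0,0,0,0],
    [50,0,0,0,0],
    [50,0,0,0,0],
    [50,0,0,0,0],
    [50,0,0,-8,0],
    [50,0,0,-20,0],
    [50,0,0,-40,0],
    [50,0,0,-40,0],
  ],
)

```text
time_s: 3.78
position: [0.5498, -0.2054, 0.06]
tcp_rot: [3.136, 0.003, 1.705]
ft_force: [0.6, -1.0, -0.0]
finger_gap: 0.0557
```

```bash
python3 - <<'E'
from h import *
print(telemetry.read_state()['position'])
im,d,c=grab('side'); 
cv2.imwrite('pics/side3.png',cv2.resize(im[220:370,220:430],None,fx=3.5,fy=3.5))
E
```

```text
[ 0.54977714 -0.20544413  0.06002315]
```

View pics/side3.png

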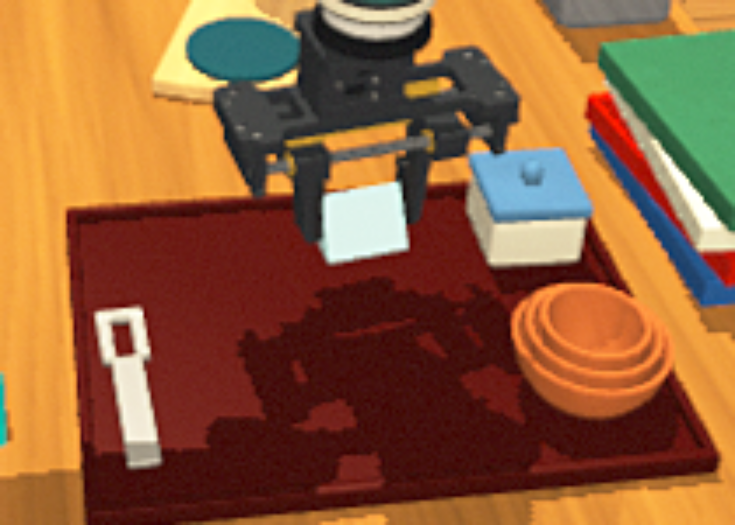

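Gripped (gap 55.7 mm) and lifted. Carrying it over the pad.

servo_tool(
  targets=[
    [50,0,0,-15,0],
    [50,5,0,-35,0.03],
    [50,20,1,-55,0.08],
    [50,45,2,-70,0.14],
    [50,75,4,-70,0.2],
    [50,105,5,-70,0.26],
    [50,135,7,-70,0.32],
    [50,165,8,-70,0.38],
    [50,195,10,-70,0.44],
    [50,225,11,-70,0.49],
    [50,250,13,-70,0.52],
    [50,270,14,-70,0.53],
    [50,283,15,-70,0.533],
    [50,290,15,-70,0.533],
    [50,290,15,-70,0.533],
    [50,290,15,-70,0.533],
    [50,290,15,-70,0.533],
  ],
)

```text
time_s: 5.25
position: [0.523, 0.0843, 0.1255]
tcp_rot: [-3.141, 0.001, 1.171]
ft_force: [-0.0, -0.3, -1.6]
finger_gap: 0.0558
```

```bash
python3 - <<'E'
from h import *
s=telemetry.read_state(); print(s['position'],s['tcp_rot'],s['finger_gap'],s['joint_vel'].round(3))
im,d,c=grab('side'); cv2.imwrite('pics/side4.png',cv2.resize(im[120:290,200:420],None,fx=3.5,fy=3.5))
grab('wrist','wrist4.png')
E
```

```text
[0.52295609 0.08434869 0.12545783] [-3.14145861e+00  5.08925891e-04  1.17141552e+00] 0.055797688442586375 [-0.009 -0.002 -0.     0.002  0.002  0.002]
```

View pics/side4.png

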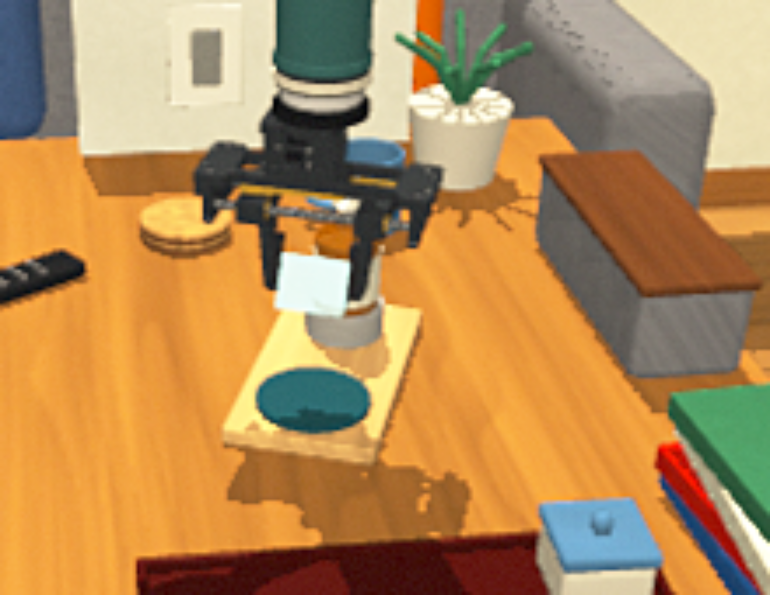

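View pics/wrist4.png

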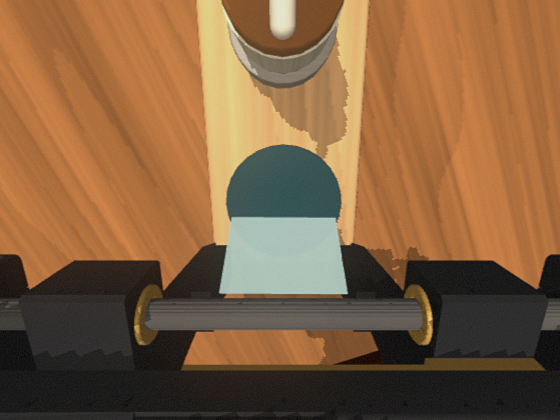

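The board runs straight up the wrist view with the spout at (283,15), and the prism is square to it over the pad. Lowering it gently.

servo_tool(
  targets=[
    [50,0,0,15,0],
    [50,0,0,35,0],
    [50,0,0,55,0],
    [50,0,0,70,0],
    [50,0,0,80,0],
    [50,0,0,87,0],
    [50,0,0,91,0],
    [50,0,0,94,0],
    [50,0,0,95,0],
    [50,0,0,96,0],
    [50,0,0,96,0],
    [50,0,0,96,0],
  ],
)

```text
time_s: 6.35
position: [0.5235, 0.0852, 0.0303]
tcp_rot: [3.141, -0.001, 1.172]
ft_force: [-0.6, -0.8, -1.4]
finger_gap: 0.0557
```

```bash
python3 - <<'E'
from h import *
s=telemetry.read_state(); print(s['position'],s['tcp_rot'],s['ft_force'])
im,d,c=grab('side'); cv2.imwrite('pics/side5.png',cv2.resize(im[150:290,200:400],None,fx=4,fy=4))
E
```

```text
[0.52353258 0.08521739 0.0303176 ] [ 3.14061807e+00 -6.02149821e-04  1.17185190e+00] [-0.58338687 -0.80526723 -1.37901313]
```

View pics/side5.png

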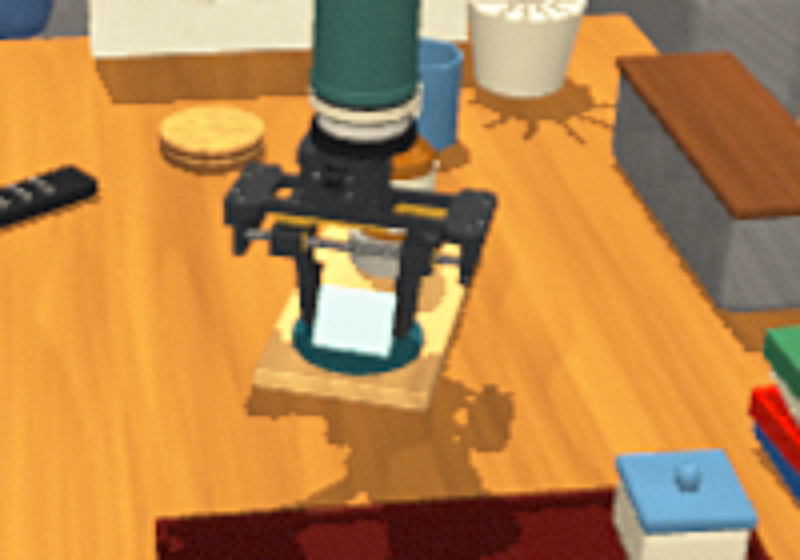

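The force (−1.4 N) still carries the prism's weight, so it hasn't touched yet. Lowering further by fractions of a millimetre.

servo_tool(
  targets=[
    [50,0,0,0.5,0],
    [50,0,0,1,0],
    [50,0,0,1,0],
  ],
)

```text
time_s: 6.65
position: [0.5235, 0.0852, 0.0301]
tcp_rot: [3.141, -0.0, 1.172]
ft_force: [-2.1, -0.1, 7.0]
finger_gap: 0.0563
```

Contact (+7 N). Ease off slightly and release.

servo_tool(
  newtons=10,
  targets=[
    [50,0,0,-0.4,0],
    [50,0,0,-0.5,0],
    [59,0,0,-0.5,0],
    [62,0,0,-0.5,0],
    [70,0,0,-0.5,0],
    [80,0,0,-0.5,0],
    [80,0,0,-0.5,0],
  ],
)

```text
time_s: 7.23
position: [0.5229, 0.0851, 0.029]
tcp_rot: [-3.141, 0.0, 1.172]
ft_force: [0.1, 0.7, -0.7]
finger_gap: 0.0789
```

```bash
python3 - <<'E'
from h import *
grab('wrist','wrist6.png')
im,d,c=grab('side'); cv2.imwrite('pics/side6.png',cv2.resize(im[150:290,200:400],None,fx=4,fy=4))
E
```

```text
(no output)
```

View pics/wrist6.png

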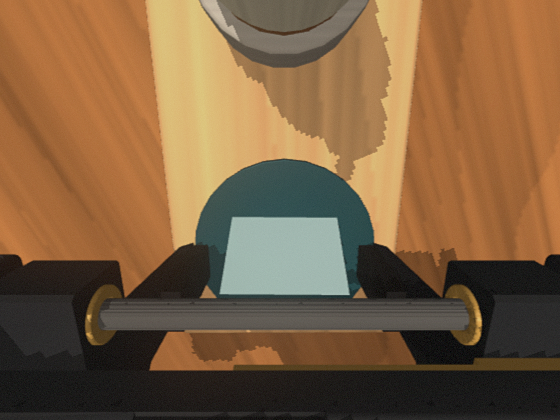

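View pics/side6.png

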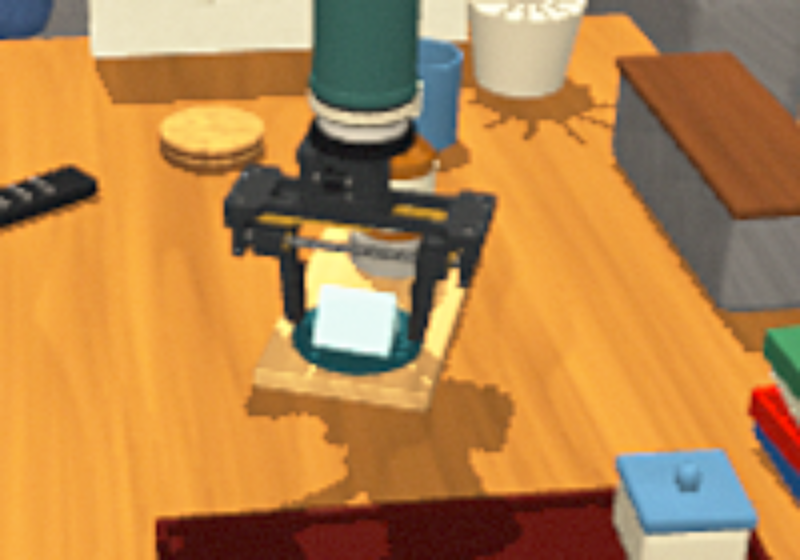

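The prism sits released on the pad, square to the spray. Rising straight up to look at it and the cap.

servo_tool(
  targets=[
    [80,0,0,-10,0],
    [80,0,0,-25,0],
    [80,0,0,-50,0],
    [80,0,0,-85,0],
    [80,0,0,-120,0],
    [80,0,0,-155,0],
    [80,0,0,-190,0],
    [80,0,0,-220,0],
    [80,0,0,-240,0],
    [0,0,0,-250,0],
    [0,0,0,-250,0],
    [0,0,0,-250,0],
    [0,0,0,-250,0],
    [0,0,0,-250,0],
    [0,0,0,-250,0],
    [0,0,0,-250,0],
  ],
)

```text
time_s: 8.67
position: [0.5224, 0.085, 0.2777]
tcp_rot: [-3.139, 0.001, 1.172]
ft_force: [-0.3, 0.1, 0.5]
finger_gap: 0.0355
```

```bash
python3 - <<'E'
from h import *
s=telemetry.read_state(); print(s['position'],s['tcp_rot'],s['finger_gap'])
im,d,c=grab('wrist','wrist7.png'); P=cloud(d,c)
hsv=cv2.cvtColor(im,cv2.COLOR_BGR2HSV)
m=((hsv[...,0]>100)&(hsv[...,0]<130)&(hsv[...,1]>120)&(hsv[...,2]>120)).astype(np.uint8)
n,l,st,ce=cv2.connectedComponentsWithStats(m)
for k in range(1,n):
    if st[k,4]>20: print(st[k],ce[k],atz(c,*ce[k],.17),np.nanmedian(P[l==k],0))
im,d,c=grab('top','top7.png'); P=cloud(d,c)
E
```

```text
[0.52236203 0.08502084 0.27768338] [-3.13928397e+00  1.30615272e-03  1.17179661e+00] 0.03547055903618199
[270  19  30  35 810] [284.20740741  36.00987654] [0.57457053 0.20746393 0.17      ] [0.57458212 0.20747507 0.16975237]
[498 171  50  24 161] [516.49689441 184.06832298] [0.7138452  0.02556929 0.17      ] [ 0.80796527 -0.04766941  0.02094687]
```

View pics/wrist7.png

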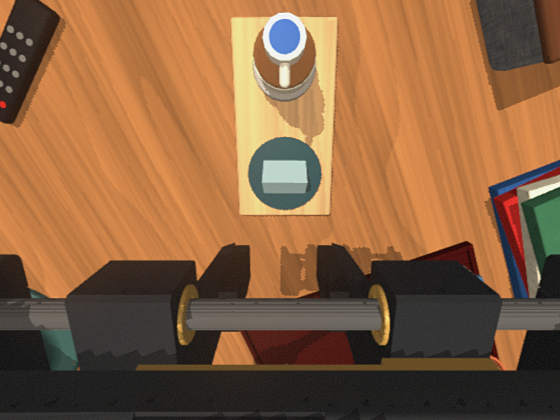

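The prism (285,178) is centred on the pad (285,173), and the cap dot is at (284,36), i.e. world (0.575, 0.208). Moving above the cap with the fingers shut.

servo_tool(
  newtons=20,
  targets=[
    [0,10,0,0,0],
    [0,35,0,0,0],
    [0,65,0,0,0],
    [0,95,0,0,0],
    [0,120,0.5,0,0],
    [0,134,0.5,10,0],
    [0,134,0.5,35,0],
    [0,134,0.5,60,0],
    [0,134,0.5,80,0],
    [0,134,0.5,92,0],
    [0,134,0.5,97,0],
    [0,134,0.5,97,0],
    [0,134,0.5,97,0],
  ],
)

```text
time_s: 9.85
position: [0.576, 0.2084, 0.1828]
tcp_rot: [3.141, -0.001, 1.172]
ft_force: [1.3, -0.5, -0.5]
finger_gap: 0.0004
```

```bash
python3 - <<'E'
from h import *
s=telemetry.read_state(); print(s['position'],s['tcp_rot'],s['finger_gap'],s['ft_force'])
im,d,c=grab('side'); cv2.imwrite('pics/side8.png',cv2.resize(im[110:270,220:400],None,fx=4,fy=3.7))
E
```

```text
[0.57599513 0.20842364 0.18281801] [ 3.14092078e+00 -5.64051008e-04  1.17155283e+00] 0.00041982262697012955 [ 1.34439873 -0.46433883 -0.54810542]
```

View pics/side8.png

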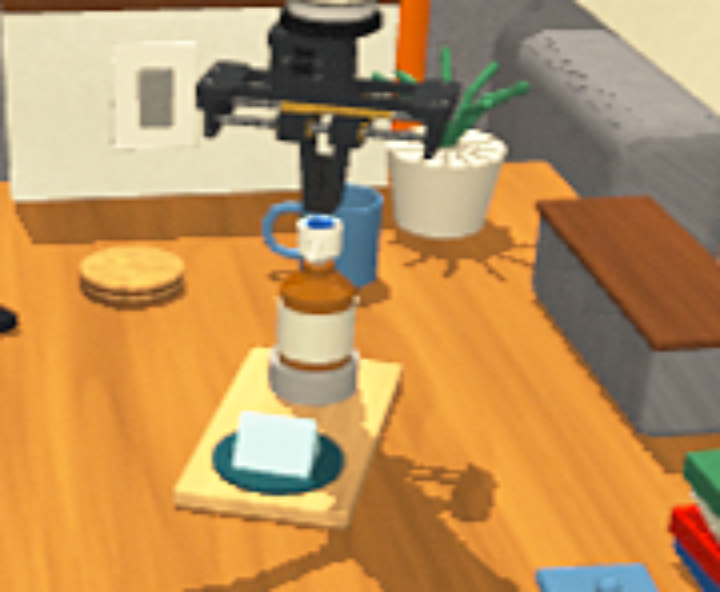

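The fingertips are centred over the cap and the prism is still on the pad. Pressing in steps.

servo_tool(
  targets=[
    [0,0,0,5,0],
    [0,0,0,9,0],
    [0,0,0,12,0],
    [0,0,0,15,0],
    [0,0,0,17,0],
    [0,0,0,18.5,0],
    [0,0,0,18.5,0],
    [0,0,0,18.5,0],
  ],
)

```text
time_s: 10.57
position: [0.5759, 0.2084, 0.1643]
tcp_rot: [3.141, -0.0, 1.172]
ft_force: [-0.8, 0.1, 4.7]
finger_gap: 0.0008
```

servo_tool(
  targets=[
    [0,0,0,1,0],
    [0,0,0,2,0],
    [0,0,0,3,0],
    [0,0,0,3.5,0],
    [0,0,0,3.5,0],
    [0,0,0,3.5,0],
  ],
)

```text
time_s: 11.07
position: [0.576, 0.2085, 0.1624]
tcp_rot: [3.141, -0.001, 1.172]
ft_force: [-3.4, -2.2, 11.4]
finger_gap: 0.0003
```

11.4 N exceeds the 6 N the spring takes at the stop, and the TCP has stopped following, so the cap is fully down. Now I release it and rise clear.

servo_tool(
  targets=[
    [0,0,0,3.5,0],
    [0,0,0,3.5,0],
    [0,0,0,0,0],
    [0,0,0,-5,0],
    [0,0,0,-12,0],
    [0,0,0,-30,0],
    [0,0,0,-60,0],
    [0,0,0,-90,0],
    [0,0,0,-110,0],
    [0,0,0,-110,0],
    [0,-60,0,-110,0],
    [0,-120,0,-110,0],
    [0,-134,0,-110,0],
    [0,-134,0,-110,0],
    [0,-134,0,-110,0],
    [0,-134,0,-110,0],
    [0,-134,0,-110,0],
    [0,-134,0,-110,0],
  ],
)

```text
time_s: 12.57
position: [0.5239, 0.0861, 0.2697]
tcp_rot: [-3.141, -0.0, 1.173]
ft_force: [0.4, -0.1, -0.3]
finger_gap: 0.0004
```

```bash
python3 - <<'E'
from h import *
s=telemetry.read_state(); print(s['time_s'],s['position'],s['ft_force'],s['joint_vel'].round(3))
im,d,c=grab('wrist','wrist9.png'); P=cloud(d,c)
hsv=cv2.cvtColor(im,cv2.COLOR_BGR2HSV)
m=((hsv[...,0]>100)&(hsv[...,0]<130)&(hsv[...,1]>120)&(hsv[...,2]>120)).astype(np.uint8)
n,l,st,ce=cv2.connectedComponentsWithStats(m)
for k in range(1,n):
    if st[k,4]>300: print('dot',ce[k],np.nanmedian(P[l==k],0))
R=P[140:215,245:325].reshape(-1,3); 
M=R[R[:,2]>0.029]; print('prism',cv2.minAreaRect(M[:,:2].astype(np.float32)*1000),np.percentile(M[:,2],98))
D=R[(R[:,2]>0.0195)]; print('pad',cv2.minEnclosingCircle(D[:,:2].astype(np.float32)*1000))
E
```

```text
12.5667 [0.52390089 0.08608551 0.26969447] [ 0.44660956 -0.09326913 -0.29997941] [ 0.003 -0.001 -0.006 -0.001  0.003 -0.001]
dot [282.88147296  35.80897583] [0.57457708 0.2074543  0.16968624]
prism ((522.334228515625, 84.89566040039062), (37.07301330566406, 55.99986267089844), 67.09844970703125) 0.06013464998016157
pad ((523.777099609375, 87.70634460449219), 49.79705810546875)
```

View pics/wrist9.png

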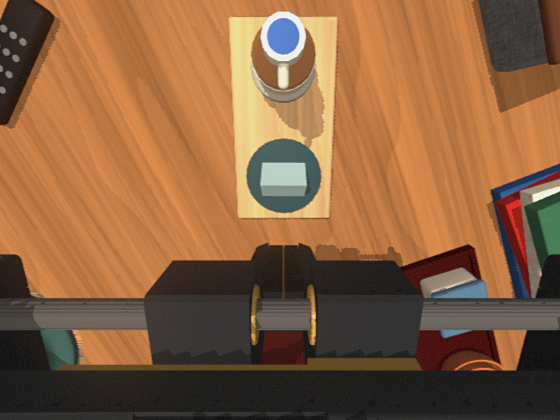

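The prism (285,180) is about 3 mm off the pad centre and square to the spray. The cap dot is back at z = 0.170, and the arm is clear.

```bash
python3 -c "
from plant import hand_in
print(hand_in())"
```

```text
the job is handed in; nothing more can be done
None
```

I moved the bluish glass prism from the tray to the pad, pressed the spray cap down to its stop and let it spring back. I then handed the job in at about 12.6 s; the hand-in gives no verdict.

- **Prism placing:** I gripped it by its end faces, lowered it until the force showed contact (about 7 N), then released it. In the last wrist picture it lies about 3 mm from the pad's centre. Its length is square to the spray within about 1°, and its ridge is at about 60 mm, as expected when it lies flat on the pad.
- **Cap:** The press reached 11.4 N, above the 6 N the spring takes at its stop. The tool height showed about 7.6 mm of the 8 mm travel. Afterwards the cap top measured 169.7 mm, which is fully up.
- **Arm and other things:** The arm is clear of everything, with wrist force near zero. I kept clear of the other things and saw none of them shifted in the pictures, but I did not measure their final positions.
- **Disagreement:** The wrist and top cameras differed by about 2 mm on the pad and cap positions, which is within the calibration tolerance. No check failed.

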